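# Fill the condiment caddy

## Task

Load the wooden condiment caddy for the patio table: the tall ball-topped pepper mill into its small round cup, the taller round tin with the knob on its lid into the large round cup, the square tin into the square cup and the narrow oblong tin into the oblong cup, each standing upright flat on the floor of its cup. Leave the stubby mill without a ball and the low flat round tin standing where they are, and tip none of these over.

Things in the scene. Friction and masses are not known exactly. Their poses are not given: they have to be found in the camera images.
- mill: Pepper mill of brown wood with a steel ball on top, 121 mm tall: foot 40 mm across up to 12 mm, straight body 35 mm across from 20 to 96 mm, then a thin neck and a ball 20 mm across whose centre is at 111 mm. About 0.16 kg. Origin: centre of its underside, z up; stands upright loose on the counter at the start.
- tin_wide: Round plain aluminium tin, 56 mm across and 55 mm high, with a black knob (18 mm across, 14 mm high) in the middle of its lid, 69 mm tall in all. About 0.15 kg. Origin: centre of its underside, z up; stands upright loose on the counter at the start.
- tin_square: Square plain aluminium tin, 48 x 48 mm, 65 mm tall, flat top. About 0.16 kg. x and y axes are square to its sides. Origin: centre of its underside, z up; stands upright loose on the counter at the start.
- tin_oblong: Narrow oblong plain aluminium tin, 32 mm along its x, 64 mm along its y, 60 mm tall, flat top. About 0.14 kg. Origin: centre of its underside, z up; stands upright loose on the counter at the start.
- stub_mill: Look-alike that stays: stubby mill of the same brown wood, 65 mm tall, foot 40 mm across, body 35 mm across, flat wooden top without a ball. Origin: centre of its underside, z up; stands upright loose on the counter at the start.
- low_tin: Look-alike that stays: low round aluminium tin, 56 mm across but only 30 mm tall, flat lid without a knob. Origin: centre of its underside, z up; stands upright loose on the counter at the start.
- cup_small: Grey cork-floored cup with the small round well, 56 mm across inside, for the pepper mill. Cup 90 x 84 x 18 mm outside, fixed. Origin: centre of its underside, 8 mm above the counter, z up; inner floor 6 mm and rim 18 mm above the origin. The four cups stand in one row along their y axes, 88 mm apart, in any order, in the caddy, all with one orientation.
- cup_wide: Grey cork-floored cup with the large round well, 72 mm across inside, for the round tin with the knob. Cup 90 x 84 x 18 mm outside, fixed. Origin: centre of its underside, 8 mm above the counter, z up; inner floor 6 mm and rim 18 mm above the origin. The caddy: light wood, 368 mm along the cups' y; long walls 20 mm, end walls 50 mm high; low steel end handles.
- cup_square: Grey cork-floored cup with the square well, 64 x 64 mm inside, sides along its x and y, for the square tin. Cup 90 x 84 x 18 mm outside, fixed. Origin: centre of its underside, 8 mm above the counter, z up; inner floor 6 mm and rim 18 mm above the origin.
- cup_oblong: Grey cork-floored cup with the oblong well, 48 mm along its x and 80 mm along its y inside, for the oblong tin (its long side along the well's long side). Cup 90 x 84 x 18 mm outside, fixed. Origin: centre of its underside, 8 mm above the counter, z up; inner floor 6 mm and rim 18 mm above the origin.
Not all that is in view belongs to the job. What is shaped like the low_tin but orange or pink is not meant.

How it is judged (in metres and radians):
At the end, for the whole second after the job is handed in: The mill and three tins each stand in the cup of their shape, within 12 mm (round) or 14 mm (others) of its centre, under 10 mm above the cup's underside (floor at 6 mm), upright within 0.1 rad, at rest; the stubby mill and low tin upright within 30 mm of their starts (horizontal distance between mill and cup_small below 0.012 m and z of mill in the frame of cup_small below 0.01 m and angle between each of mill, tin_wide, tin_square, tin_oblong, stub_mill, low_tin's own z axis and vertical below 0.1 rad and linear speed of each of mill, tin_wide, tin_square, tin_oblong, stub_mill, low_tin below 0.02 m/s and angular speed of each of mill, tin_wide, tin_square, tin_oblong below 0.2 rad/s and horizontal distance between tin_wide and cup_wide below 0.012 m and z of tin_wide in the frame of cup_wide below 0.01 m and horizontal distance between tin_square and cup_square below 0.014 m and z of tin_square in the frame of cup_square below 0.01 m and horizontal distance between tin_oblong and cup_oblong below 0.014 m and z of tin_oblong in the frame of cup_oblong below 0.01 m and distance of each of stub_mill, low_tin from where it was at the start of the episode below 0.03 m); the robot touches nothing.
It fails at once if one of the two look-alikes (stubby mill, low flat tin) is moved more than 50 mm from its place (distance of any of stub_mill, low_tin from where it was at the start of the episode above 0.05 m).
It fails at once if the mill or one of the three tins is tipped over (more than 0.7 rad) (angle between any of mill, tin_wide, tin_square, tin_oblong's own z axis and vertical above 0.7 rad).
It also fails if it takes over 104 s, if anything falls off the work surface, if the arm or the gripper's body presses on something with over 40 N, if the wrist force passes 120 N, or if a joint passes its speed limit or range.

## Robot

A 6-joint arm with a two-finger parallel gripper is mounted at the origin on the work surface. World frame = base frame: x ahead of the robot, y to its left, z up, the work surface at z = 0. Lengths are in m, angles in degrees, forces in N, time in s.
With the tool pointing down it reaches from about 0.4 to 0.825 m from the base axis. Payload 7 kg.
Tool frame: the origin (TCP) lies between the finger pads; the fingertips stand 19 mm ahead of it and the grasp point (between the pads) is the TCP; z points along the fingers, y is the line along which they close (so a half turn about z gives the same grasp; the last joint's range is limited). The gripper opens to 88 mm and grips with 3 to 60 N. Pads are 19 mm wide; open, the fingers measure 130 mm over their backs; the gripper's body (78 mm by 193 mm) begins 47 mm behind the grasp point.
Start: joints at [80.907, 20.546, 0.682, 0, -70.136, -16.507], TCP at [0.292, 0.609, 0.246] pointing down, gripper open.
Joint ranges: [-176.03, 176.03], [-82.01, 121.73], [-58.28, 71.71], [-173.87, 95.51], [-174.79, -0.11], [-173.66, 173.66]. Speed limits (degrees/s): [136.94, 136.94, 172.46, 180, 180, 180].

## Interface

Orientations are given as [roll, pitch, yaw] about the fixed x, y, z axes, in that order (R = Rz(yaw) Ry(pitch) Rx(roll)).
In Python, from plant import get_obs, snapshot, close_job, spot_in, spot_point gives the robot as it stands.
- The arm moves only by the tool play_rows, never from a script. Its argument "plan" is a list of rows, each a list of 6 numbers: the shift along the tool's x, y, z in cm, then the turn, a rotation vector about the tool's x, y, z in degrees. A call has 1 to 20 rows; each row shifts and turns the commanded pose from where the row before left it, along the tool's axes as they then stand; what a row does not reach is not made up. A row lasts 1/12 s, in which the tool goes at most 41.7 mm and 7.16 degrees, less where a joint would pass 70% of its speed; a pose out of reach is approached as far as the arm can. A call is refused whole if a number of a shift passes 4.17 or a number of a turn 7.16, either way. A call with a gripper value outside its range is refused whole. "grip" is the finger opening in cm, from 0 to 8.76, set as the call begins (left out, the last holds). The fingers move at their own pace and stop on an object; the grip force is fixed at half the most. Time passes only in rows, so rows that do not move let the fingers close. It gives the time, the measured TCP pose, the force, the opening and the grip force at its end, in the units of the state.
- get_obs(): the state, without advancing time (a new reading comes with each control period).
- snapshot(name): name is "scene" or "side" or "wrist"; returns a dict with "frame" (480x640x3 uint8, red, green, blue), "fx", "fy", "cx", "cy" (pixels), "position" and "attitude" of the camera in the world. Camera axes: x right, y down, z forward; pixel columns grow to the right and rows downward; lengths in m; the calibration is good to about 2 mm. The wrist camera is an equidistant fisheye: a pixel r from the principal point sees the ray r / f radians off the axis. A picture is of the moment at which its call begins. There is no depth.
- close_job(): hands the job in; it is judged then, once.
Trained networks look in the newest picture that a camera, given by its name, has taken for a name from the list of things; names that differ only in an ending like _2 or _b are one class to them, and where a whole thing is asked for, a point or a joint stands for the part that bears it (a point fixed in the world has none). Each returns a list of dicts, best first, with "score" (0 to 1); they miss things now and then, are a little off and sometimes report something else, mostly with a low value. They report only what shows in the picture. A call takes as long as a camera call. They do not tell look-alikes from the thing itself.
- spot_in(camera, thing): "position" ([x, y, z] in m, in world coordinates, good to about 4 mm: the middle of the surface that is visible of it).
- spot_point(camera, thing): "position" ([x, y, z] in m, in world coordinates, good to about 4 mm: a listed point, or the origin of a listed thing).
The state is a dict: "clock": time; "joint_pos": joint angles; "qvel": joint speeds; "tau": joint torques, N m; "tool_pos": TCP position; "orientation": TCP orientation; "force": force on the tool from outside, world axes, zero at the start; "moment": the same for the moment, N m; "opening": finger opening in m; "gripper_force": force on a finger pad.
Only numpy, scipy, OpenCV 4.12 (cv2) and the standard library are available. Lean on these libraries where they do the work, as an engineer would, in place of code of your own. Each camera call takes 0.05 s, during which the arm holds its last target. There are 200 camera calls.

## Working session

There is one attempt and no reset: what is moved stays moved. The work goes in short steps, Python scripts to look and compute and a tool call to move; the robot and the scene stay as the last step left them, time stands still between calls to the robot, and variables do not carry over. Pictures are saved under pics/ and viewed, at most 14 in all, crops included, and the job is handed in when it is done.

Besides the shell and the picture viewer there is one more tool, called after ">>>" by a JSON object that holds its "name" and its "arguments", one argument or row to a line. play_rows: Moves the arm, as the interface text tells. Its arguments: {"type":"object","properties":{"plan":{"type":"array","items":{"type":"array","items":{"type":"number"}}},"grip":{"type":"number"}},"required":["plan"]}

```bash
mkdir -p pics; ls
python3 - <<'E'
from plant import *
import cv2
for c in("scene","side"):
    s=snapshot(c);cv2.imwrite(f"pics/{c}0.png",s["frame"][:,:,::-1])
    print(c,s["fx"],s["cx"],s["cy"],s["position"],s["attitude"])
    for t in "mill tin_wide tin_square tin_oblong stub_mill low_tin cup_small cup_wide cup_square cup_oblong".split():
        print(t,[([round(v,3) for v in d["position"]],round(d["score"],2)) for d in spot_point(c,t)])
print(get_obs())
E
```

```text
pics
scene 468.4041120220794 319.4212565568559 246.3094276623123 [ 1.30869785 -0.42804177  0.68540712] [-1.24639620e+02 -2.15547725e-02  6.19475581e+01]
mill [([0.64, 0.031, 0.004], 0.61), ([0.432, 0.235, -0.002], 0.57)]
tin_wide [([0.529, 0.362, -0.001], 0.81)]
tin_square [([0.434, 0.231, 0.001], 0.71), ([0.535, -0.341, 0.003], 0.69)]
tin_oblong [([0.452, -0.071, -0.003], 0.72)]
stub_mill [([0.423, -0.241, 0.004], 0.85)]
low_tin [([0.344, 0.115, -0.001], 0.87), ([0.441, 0.104, 0.0], 0.67), ([0.488, 0.007, 0.005], 0.58), ([0.314, 0.214, 0.004], 0.54)]
cup_small [([0.613, 0.121, 0.01], 0.63)]
cup_wide [([0.638, 0.035, 0.005], 0.68), ([0.615, 0.122, 0.011], 0.62)]
cup_square [([0.678, -0.135, 0.006], 0.79), ([0.635, 0.035, 0.007], 0.32)]
cup_oblong [([0.654, -0.054, 0.008], 0.89)]
side 490.7221956377781 326.82548944752926 237.36627784829892 [ 0.38050907 -0.68755754  0.68027614] [-132.1498553     0.64093358  -11.76294145]
mill [([0.432, 0.231, 0.001], 0.9)]
tin_wide [([0.528, 0.359, -0.001], 0.56), ([0.443, 0.104, 0.001], 0.25)]
tin_square [([0.533, -0.347, 0.006], 0.91)]
tin_oblong [([
[... 432 characters left out ...]
57, -0.048, 0.007], 0.72)]
{'clock': 1.1, 'joint_pos': array([ 8.09081855e+01,  2.05437664e+01,  6.83337034e-01, -2.80484739e-05,
       -7.01350896e+01, -1.65072906e+01]), 'qvel': array([ 0.07148811,  0.01968422, -0.07577317,  0.0339356 , -0.1023639 ,
        0.03024958]), 'tau': array([-3.73325656e-04, -5.82403350e+01,  2.93282712e+01,  7.00232148e+00,
        1.21092072e-02, -3.29016575e-05]), 'tool_pos': array([0.29165394, 0.60873122, 0.24560094]), 'orientation': array([-1.79995711e+02,  1.29852334e-03, -2.55991146e+01]), 'force': array([-0.1454518 ,  0.56065562,  0.08869543]), 'moment': array([-0.01307228,  0.03102119,  0.06409608]), 'gripper_force': 0.0, 'opening': 0.08746678122961879}
```

View both.

View pics/scene0.png

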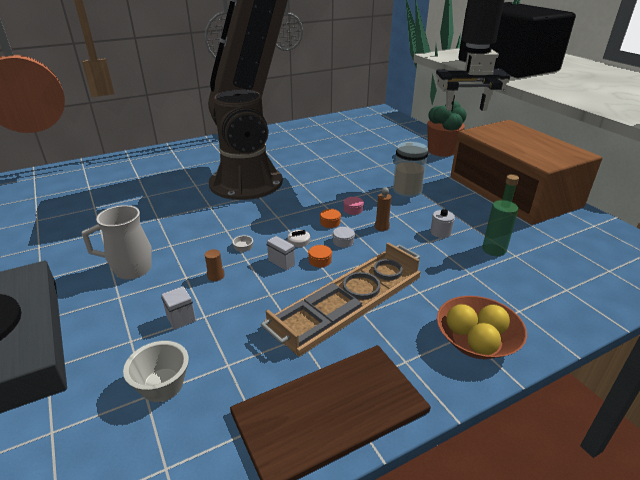

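View pics/side0.png

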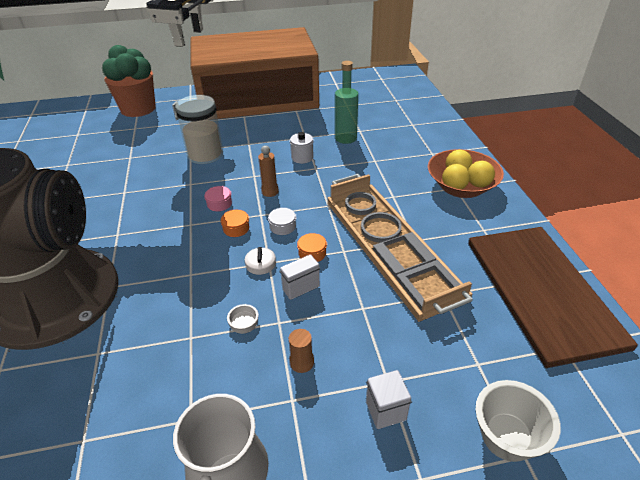

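Scene (px in scene view): mill with ball at (383,212), stubby at (214,265); round tin with knob (443,224), flat grey tin (344,237), orange/pink decoys; square tin (178,308), oblong tin (281,252), caddy (345,300). Rectify patches at top heights to get centres and yaws.

```bash
cat > h.py <<'E'
import numpy as np,cv2
from scipy.spatial.transform import Rotation as R
from plant import *
def pose(s): return R.from_euler('xyz',s["attitude"],degrees=True).as_matrix(),np.array(s["position"])
def rect(s,c,z,half,px=1000.):
    """patch at plane z; image right = +x, image up = +y, px per m"""
    M,p=pose(s);n=int(2*half*px)
    K=np.array([[s["fx"],0,s["cx"]],[0,s["fy"],s["cy"]],[0,0,1]])
    A=np.array([[1/px,0,c[0]-half],[0,-1/px,c[1]+half],[0,0,z],[0,0,1]])
    H=K@np.hstack([M.T,(-M.T@p)[:,None]])@A
    return cv2.warpPerspective(s["frame"][:,:,::-1].copy(),H,(n,n),flags=cv2.INTER_CUBIC|cv2.WARP_INVERSE_MAP)
E
python3 - <<'E'
from h import *
L=[("mill",(.432,.232),.111,.05),("wide",(.529,.361),.055,.05),("sq",(.534,-.344),.065,.05),("obl",(.453,-.075),.060,.05),("caddy",(.647,-.008),.026,.2)]
rows=[]
for c in("scene","side"):
    s=snapshot(c)
    r=[]
    for n,p,z,h in L:
        im=rect(s,p,z,h,2000 if h<.1 else 1000)
        if h<.1: im=im
        else: im=im[:,100:300]
        if h<.1:
            im=cv2.resize(im,(150,150)); 
            for k in (75,): cv2.line(im,(k,68),(k,82),(0,0,255),1);cv2.line(im,(68,k),(82,k),(0,0,255),1)
        r.append(im)
    a=np.vstack([np.hstack(r[:2]),np.hstack(r[2:4])]);a=cv2.copyMakeBorder(a,0,100,0,0,cv2.BORDER_CONSTANT)
    rows.append(np.hstack([a,r[4]*1]))
im=np.hstack([cv2.resize(x,(400,320)) for x in rows])
im=np.hstack([x[:, :] [:,:] for x in rows]); im=cv2.resize(im,(800,int(im.shape[0]*800/im.shape[1])))
cv2.imwrite("pics/rect.png",im);print(im.shape)
E
```

```text
(320, 800, 3)
```

View pics/rect.png

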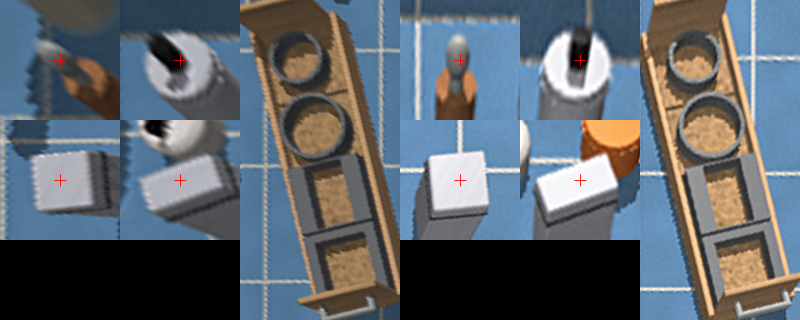

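The patches show round small, round large, oblong, square cups in row from +y to −y; tins centred within a few mm of the marks. Now exact top faces by threshold and minAreaRect.

Run:
```python
from h import *
L=[("wide",(.529,.361),.055,.045),("sq",(.534,-.344),.065,.045),("obl",(.453,-.075),.060,.045),("low",(.443,.102),.03,.045)]
for c in("scene","side"):
    s=snapshot(c)
    for n,p,z,h in L:
        g=cv2.cvtColor(rect(s,p,z,h,4000),cv2.COLOR_BGR2HSV)
        v=g[:,:,2]; m=(g[:,:,1]<60).astype(np.uint8)*255
        t=np.median(v[160:200,160:200]) if n!="wide" else np.percentile(v[m>0],80)
        m=((g[:,:,1]<60)&(v>t-22)).astype(np.uint8)*255
        m=cv2.morphologyEx(m,cv2.MORPH_OPEN,np.ones((9,9)))
        cs,_=cv2.findContours(m,cv2.RETR_EXTERNAL,cv2.CHAIN_APPROX_NONE)
        q=max(cs,key=lambda k:cv2.contourArea(k)*(cv2.pointPolygonTest(k,(180,180),True)>-60))
        (x,y),(w,hh),a=cv2.minAreaRect(cv2.convexHull(q))
        print(c,n,[round(p[0]+(x-180)/4000,4),round(p[1]-(y-180)/4000,4)],"size mm",round(w/4),round(hh/4),"angle img",round(a,1))
```

```text
scene wide [0.5291, 0.357] size mm 50 55 angle img 49.9
scene sq [0.5344, -0.3438] size mm 45 46 angle img 84.4
scene obl [0.4521, -0.0767] size mm 29 63 angle img 70.5
scene low [0.442, 0.1045] size mm 53 52 angle img 20.1
side wide [0.5264, 0.3557] size mm 55 50 angle img 7.6
side sq [0.5321, -0.334] size mm 65 46 angle img 84.4
side obl [0.4503, -0.0762] size mm 30 61 angle img 70.2
side low [0.4418, 0.1041] size mm 53 53 angle img 45.0
```

```bash
cat >> h.py <<'E'
def ray(s,u,v):
    M,p=pose(s);return p,M@np.array([(u-s["cx"])/s["fx"],(v-s["cy"])/s["fy"],1])
def at_z(s,u,v,z):
    p,d=ray(s,u,v);return (p+d*(z-p[2])/d[2]).round(3)
def tri(s1,a,s2,b):
    p,d=ray(s1,*a);q,e=ray(s2,*b)
    k=np.linalg.lstsq(np.c_[d,-e],q-p,rcond=None)[0]
    return ((p+d*k[0]+q+e*k[1])/2).round(3)
def go(x,y,z,yaw,turn_first=False):
    o=get_obs();P=np.array(o["tool_pos"]);Rt=R.from_euler('xyz',o["orientation"],degrees=True)
    T=R.from_euler('xyz',[180,0,yaw],degrees=True)
    B=T if turn_first else Rt
    print("shift cm",(B.inv().apply(np.array([x,y,z])-P)*100).round(2),"turn deg",np.degrees((Rt.inv()*T).as_rotvec()).round(1),"at",P.round(4),np.round(o["orientation"],2))
E
python3 - <<'E'
from h import *
a=snapshot("scene");b=snapshot("side")
for n,p,q in [("bottle top",(512,178),(347,64)),("jar top",(411,151),(195,106)),("pitcher rim",(120,214),(216,425)),("bowl rim",(156,364),(517,412)),("white knob",(299,233),(261,252)),("box corner top near",(537,216),(318,64)),("ball",(386,191),(266,150)),("widetin knob top",(445,212),(303,134)),("robot box L",(453,155),(190,36))]:
    print(n,tri(a,p,b,q))
print("white base",at_z(b,260,266,.01),"bottle base",at_z(b,346,139,0),"jar base",at_z(b,206,155,0),"pitcher left/top",at_z(b,205,470,.1),"bowl left",at_z(b,478,415,.06))
E
```

```text
bottle top [0.655 0.423 0.202]
jar top [0.287 0.425 0.132]
pitcher rim [ 0.307 -0.397  0.152]
bowl rim [ 0.692 -0.416  0.061]
white knob [0.389 0.004 0.028]
box corner top near [0.631 0.599 0.087]
ball [0.432 0.236 0.11 ]
widetin knob top [0.532 0.357 0.066]
robot box L [0.313 0.574 0.172]
white base [ 0.382 -0.013  0.01 ] bottle base [0.655 0.419 0.   ] jar base [0.289 0.423 0.   ] pitcher left/top [ 0.285 -0.422  0.1  ] bowl left [ 0.639 -0.406  0.06 ]
```

```bash
python3 -c "
from h import *
go(.529,.358,.16,0,True)"
```

```text
shift cm [23.73 25.07  8.56] turn deg [ -0.   -0.  -25.6] at [0.2917 0.6087 0.2456] [-180.    -0.   -25.6]
```

>>> {"name": "play_rows", "arguments": {
  "plan": [
    [0, 0, 0, 0, 0, -6.4],
    [0, 0, 0, 0, 0, -6.4],
    [0, 0, 0, 0, 0, -6.4],
    [0, 0, 0, 0, 0, -6.4],
    [2.4, 2.5, 0, 0, 0, 0],
    [2.4, 2.5, 0, 0, 0, 0],
    [2.4, 2.5, 0, 0, 0, 0],
    [2.4, 2.5, 0, 0, 0, 0],
    [2.4, 2.5, 0, 0, 0, 0],
    [2.4, 2.5, 0, 0, 0, 0],
    [2.4, 2.5, 0.9, 0, 0, 0],
    [2.4, 2.5, 2.5, 0, 0, 0],
    [2.4, 2.5, 2.5, 0, 0, 0],
    [2.2, 2.6, 2.6, 0, 0, 0],
    [0, 0, 0, 0, 0, 0],
    [0, 0, 0, 0, 0, 0],
    [0, 0, 0, 0, 0, 0]
  ]
}}

```text
clock: 2.82
tool_pos: [0.5283, 0.3597, 0.1628]
orientation: [-180.0, -0.0, -0.0]
force: [0.5, 0.6, -0.0]
opening: 0.0875
gripper_force: 0.0
```

Run:
```python
from h import *
s=snapshot("wrist");cv2.imwrite("pics/w1.png",s["frame"][:,:,::-1])
print({k:s[k] for k in s if k!="frame"})
print([(d["position"],d["score"]) for d in spot_point("wrist","tin_wide")])
print([(d["position"],d["score"]) for d in spot_point("wrist","mill")])
go(.529,.358,.042,0)
```

```text
{'fx': 371.64829954431775, 'fy': 371.64829954431775, 'cx': 322.5642305041671, 'cy': 236.27115313487118, 'position': array([0.60046115, 0.35933888, 0.30254334]), 'attitude': array([ 1.64411722e+02,  5.16009599e-03, -9.00526477e+01])}
[([0.5305, 0.3629, 0.0042], 0.63)]
[]
shift cm [ 0.11  0.32 12.17] turn deg [-0.1 -0.1  0.1] at [0.5278 0.361  0.1637] [-1.7991e+02 -8.0000e-02  8.0000e-02]
```

View pics/w1.png

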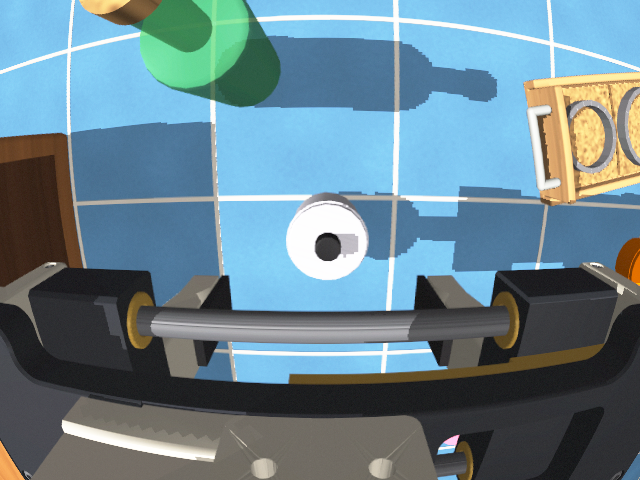

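The wrist picture shows the tin with its knob at (328,246), centred between the fingers (222 and 425). Descend and grasp.

>>> {"name": "play_rows", "arguments": {
  "plan": [
    [0, 0.3, 2.5, 0, 0, 0],
    [0, 0, 2.5, 0, 0, 0],
    [0, 0, 2.5, 0, 0, 0],
    [0, 0, 2, 0, 0, 0],
    [0, 0, 1.5, 0, 0, 0],
    [0, 0, 1.1, 0, 0, 0],
    [0, 0, 0, 0, 0, 0],
    [0, 0, 0, 0, 0, 0]
  ]
}}

```text
clock: 3.63
tool_pos: [0.5277, 0.3574, 0.0419]
orientation: [180.0, -0.0, 0.1]
force: [0.8, 0.4, 0.1]
opening: 0.0873
gripper_force: 0.0
```

>>> {"name": "play_rows", "arguments": {
  "plan": [
    [0, 0, 0, 0, 0, 0],
    [0, 0, 0, 0, 0, 0],
    [0, 0, 0, 0, 0, 0],
    [0, 0, 0, 0, 0, 0],
    [0, 0, 0, 0, 0, 0],
    [0, 0, 0, 0, 0, 0],
    [0, 0, 0, 0, 0, 0],
    [0, 0, 0, 0, 0, 0],
    [0, 0, 0, 0, 0, 0],
    [0, 0, 0, 0, 0, 0]
  ],
  "grip": 4.5
}}

```text
clock: 4.47
tool_pos: [0.528, 0.3567, 0.0419]
orientation: [-180.0, -0.0, 0.0]
force: [-1.2, -1.4, 4.7]
opening: 0.0556
gripper_force: 30.0
```

>>> {"name": "play_rows", "arguments": {
  "plan": [
    [0, 0, -1.5, 0, 0, 0],
    [0, 0, -2, 0, 0, 0],
    [0, 0, -2.5, 0, 0, 0],
    [0, 0, -2.5, 0, 0, 0],
    [0, 1, -2, 0, 0, 0],
    [1, 2, 0, 0, 0, 0],
    [1, 3, 0, 0, 0, 0],
    [1, 3, 0, 0, 0, 0],
    [1, 3, 0, 0, 0, 0],
    [1, 3, 0, 0, 0, 0],
    [1, 3, 0, 0, 0, 0],
    [1, 3, 0, 0, 0, 0],
    [1, 3, 0, 0, 0, 0],
    [1, 3, 0, 0, 0, 0],
    [1, 3, 0, 0, 0, 0],
    [0.8, 2, 0, 0, 0, 0],
    [0, 0, 0, 0, 0, 0],
    [0, 0, 0, 0, 0, 0],
    [0, 0, 0, 0, 0, 0]
  ]
}}

```text
clock: 6.05
tool_pos: [0.6355, 0.0367, 0.146]
orientation: [-180.0, 0.0, -0.0]
force: [0.6, 0.5, -1.7]
opening: 0.0554
gripper_force: 30.0
```

Run:
```python
from h import *
s=snapshot("wrist");cv2.imwrite("pics/w2.png",s["frame"][:,:,::-1])
for t in "cup_small cup_wide cup_square cup_oblong mill".split():
  print(t,[(d["position"].round(4) if hasattr(d["position"],"round") else d["position"],d["score"]) for d in spot_point("wrist",t)])
go(.636,.0357,.057,0)
```

```text
cup_small [([0.6151, 0.12, 0.0073], 0.85)]
cup_wide [([0.6356, 0.0376, 0.0051], 0.55)]
cup_square [([0.6744, -0.1334, 0.0086], 0.64)]
cup_oblong [([0.6541, -0.0506, 0.008], 0.8), ([0.6162, 0.1199, 0.0091], 0.31)]
mill []
shift cm [0.03 0.18 8.96] turn deg [-0.  -0.   0.1] at [0.6357 0.0375 0.1466] [-1.8e+02 -1.0e-02  7.0e-02]
```

View pics/w2.png

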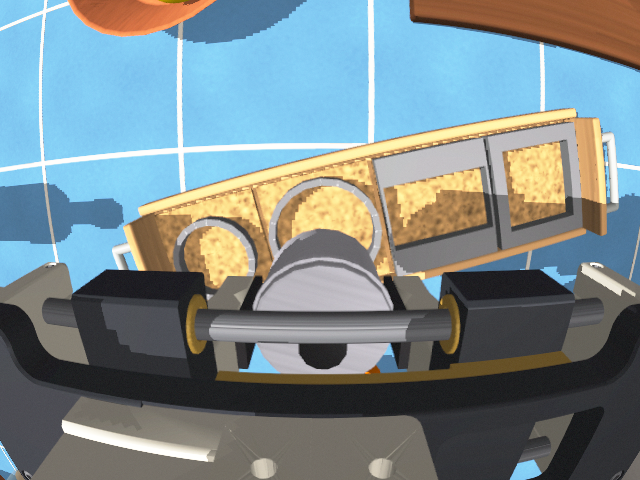

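The wrist picture shows the tin over the wide ring (326,230), the small ring at (216,257); oblong and square wells to the right. The estimate agrees; lower.

>>> {"name": "play_rows", "arguments": {
  "plan": [
    [0, 0.1, 2.5, 0, 0, 0],
    [0, 0, 2.5, 0, 0, 0],
    [0, 0, 1.5, 0, 0, 0],
    [0, 0, 1, 0, 0, 0],
    [0, 0, 0.7, 0, 0, 0],
    [0, 0, 0.7, 0, 0, 0],
    [0, 0, 0, 0, 0, 0],
    [0, 0, 0, 0, 0, 0]
  ]
}}

```text
clock: 7.02
tool_pos: [0.6362, 0.0358, 0.0579]
orientation: [180.0, -0.0, 0.0]
force: [-0.0, -0.8, -1.1]
opening: 0.0554
gripper_force: 30.0
```

>>> {"name": "play_rows", "arguments": {
  "plan": [
    [0, 0, 0, 0, 0, 0],
    [0, 0, 0, 0, 0, 0],
    [0, 0, 0, 0, 0, 0],
    [0, 0, 0, 0, 0, 0],
    [0, 0, 0, 0, 0, 0],
    [0, 0, 0, 0, 0, 0],
    [0, 0, -1, 0, 0, 0],
    [0, 0, -2, 0, 0, 0],
    [0, 0, -2.5, 0, 0, 0],
    [0, 0, -2.5, 0, 0, 0],
    [0, 0, -2.5, 0, 0, 0],
    [0, 0, -2.5, 0, 0, 0],
    [0, 0, 0, 0, 0, 0],
    [0, 0, 0, 0, 0, 0]
  ],
  "grip": 8.7
}}

```text
clock: 8.18
tool_pos: [0.6368, 0.036, 0.1903]
orientation: [-179.9, -0.2, 0.0]
force: [-0.4, -0.1, -0.5]
opening: 0.087
gripper_force: 0.0
```

```bash
cat >> h.py <<'E'
def fish_z(s,u,v,z):
    M,p=pose(s);a=np.array([u-s["cx"],v-s["cy"]]);r=np.hypot(*a)+1e-9;t=r/s["fx"]
    d=M@np.r_[np.sin(t)*a/r,np.cos(t)];return (p+d*(z-p[2])/d[2]).round(4)
E
python3 - <<'E'
from h import *
s=snapshot("wrist");cv2.imwrite("pics/w3.png",s["frame"][:,:,::-1])
for t in "cup_small cup_wide cup_square cup_oblong tin_wide".split():
  print(t,[(np.round(d["position"],4),d["score"]) for d in spot_point("wrist",t)])
print({k:s[k] for k in s if k!="frame"})
go(.432,.2335,.2,0)
E
```

```text
cup_small [(array([0.6174, 0.1218, 0.009 ]), 0.75)]
cup_wide []
cup_square [(array([ 0.6756, -0.1338,  0.0074]), 0.91)]
cup_oblong [(array([ 0.6573, -0.0547,  0.0102]), 0.56)]
tin_wide [(array([0.6362, 0.0382, 0.0143]), 0.62), (array([0.618 , 0.121 , 0.0076]), 0.26)]
{'fx': 371.64829954431775, 'fy': 371.64829954431775, 'cx': 322.5642305041671, 'cy': 236.27115313487118, 'position': array([0.70840892, 0.03544986, 0.33030231]), 'attitude': array([ 1.64625005e+02,  7.94576758e-02, -9.00086213e+01])}
shift cm [-20.34 -19.79  -1.33] turn deg [ 0.   0.1 -0. ] at [0.6354 0.0355 0.1865] [ 1.7997e+02  1.0000e-01 -0.0000e+00]
```

View pics/w3.png

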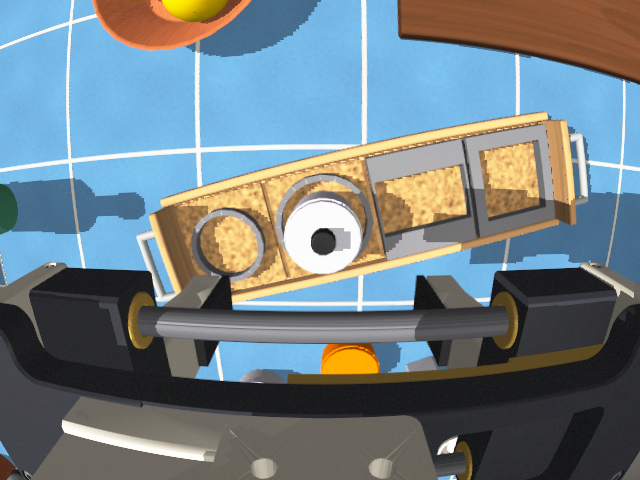

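Tin is inside the wide ring (lid centre (322,236)). Check well positions from pixels: small (228,243), oblong corners, square corners.

Run:
```python
from h import *
s=snapshot("wrist")
print("small",fish_z(s,228,243,.026),"lid",fish_z(s,322,236,.069),"ring wide",fish_z(s,323,223,.026))
o=np.array([fish_z(s,*p,.026) for p in [(379,188),(464,166),(472,214),(388,234)]]);q=np.array([fish_z(s,*p,.026) for p in [(477,156),(538,139),(545,198),(485,220)]])
print(o,o.mean(0));print(q,q.mean(0))
```

```text
small [0.6174 0.1167 0.026 ] lid [0.6357 0.0356 0.069 ] ring wide [0.6348 0.0348 0.026 ]
[[ 0.6645 -0.0111  0.026 ]
 [ 0.6851 -0.0844  0.026 ]
 [ 0.6435 -0.0953  0.026 ]
 [ 0.6254 -0.0202  0.026 ]] [ 0.654625 -0.05275   0.026   ]
[[ 0.6943 -0.0962  0.026 ]
 [ 0.714  -0.1582  0.026 ]
 [ 0.6603 -0.1716  0.026 ]
 [ 0.6383 -0.1087  0.026 ]] [ 0.676725 -0.133675  0.026   ]
```

>>> {"name": "play_rows", "arguments": {
  "plan": [
    [-1, -1, -0.7, 0, 0, 0],
    [-2, -2, -0.7, 0, 0, 0],
    [-2.5, -2.5, 0, 0, 0, 0],
    [-2.5, -2.5, 0, 0, 0, 0],
    [-2.5, -2.5, 0, 0, 0, 0],
    [-2.5, -2.5, 0, 0, 0, 0],
    [-2.5, -2.5, 0, 0, 0, 0],
    [-2.5, -2.3, 0, 0, 0, 0],
    [-2.3, -2, 0, 0, 0, 0],
    [0, 0, 0, 0, 0, 0],
    [0, 0, 0, 0, 0, 0],
    [0, 0, 0, 0, 0, 0]
  ]
}}

```text
clock: 9.53
tool_pos: [0.4326, 0.2339, 0.2017]
orientation: [-180.0, -0.0, 0.1]
force: [0.1, -0.5, 0.6]
opening: 0.0869
gripper_force: 0.0
```

Run:
```python
from h import *
s=snapshot("wrist");cv2.imwrite("pics/w4.png",s["frame"][:,:,::-1])
print([(np.round(d["position"],4),d["score"]) for d in spot_point("wrist","mill")])
go(.432,.2335,.08,0)
```

```text
[(array([0.428 , 0.2338, 0.0015]), 0.72)]
shift cm [-0.12 -0.02 12.15] turn deg [ 0.  0. -0.] at [0.4332 0.2333 0.2015] [ 1.7999e+02  0.0000e+00 -4.0000e-02]
```

View pics/w4.png

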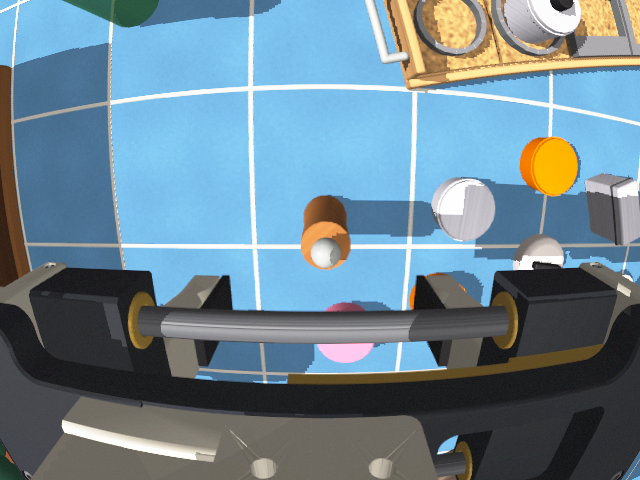

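Mill with steel ball at (325,252), between the fingers. Descend.

>>> {"name": "play_rows", "arguments": {
  "plan": [
    [-0.2, 0.1, 2.5, 0, 0, 0],
    [0, 0, 2.5, 0, 0, 0],
    [0, 0, 2.5, 0, 0, 0],
    [0, 0, 2, 0, 0, 0],
    [0, 0, 1.5, 0, 0, 0],
    [0, 0, 1.1, 0, 0, 0],
    [0, 0, 0, 0, 0, 0],
    [0, 0, 0, 0, 0, 0]
  ]
}}

```text
clock: 10.3
tool_pos: [0.4312, 0.2318, 0.0801]
orientation: [179.9, 0.1, -0.1]
force: [-0.2, 0.5, 0.2]
opening: 0.0873
gripper_force: 0.0
```

>>> {"name": "play_rows", "arguments": {
  "plan": [
    [0, 0, 0, 0, 0, 0],
    [0, 0, 0, 0, 0, 0],
    [0, 0, 0, 0, 0, 0],
    [0, 0, 0, 0, 0, 0],
    [0, 0, 0, 0, 0, 0],
    [0, 0, 0, 0, 0, 0],
    [0, 0, 0, 0, 0, 0],
    [0, 0, 0, 0, 0, 0],
    [0, 0, 0, 0, 0, 0],
    [0, 0, 0, 0, 0, 0],
    [0, 0, 0, 0, 0, 0],
    [0, 0, 0, 0, 0, 0],
    [0, 0, 0, 0, 0, 0]
  ],
  "grip": 2.5
}}

```text
clock: 11.38
tool_pos: [0.4309, 0.2327, 0.0805]
orientation: [180.0, 0.0, -0.0]
force: [-0.1, -0.1, 0.5]
opening: 0.0344
gripper_force: 30.0
```

>>> {"name": "play_rows", "arguments": {
  "plan": [
    [0, 0, -1, 0, 0, 0],
    [0, 0, -2, 0, 0, 0],
    [0, 0, -2, 0, 0, 0],
    [0, 0, -2, 0, 0, 0],
    [0, 0, -2, 0, 0, 0],
    [0, 0, -2, 0, 0, 0],
    [1.2, 0.7, 0, 0, 0, 0],
    [2, 1.2, 0, 0, 0, 0],
    [2, 1.2, 0, 0, 0, 0],
    [2, 1.2, 0, 0, 0, 0],
    [2, 1.2, 0, 0, 0, 0],
    [2, 1.2, 0, 0, 0, 0],
    [2, 1.2, 0, 0, 0, 0],
    [2, 1.2, 0, 0, 0, 0],
    [2, 1.2, 0, 0, 0, 0],
    [1.3, 0.9, 0, 0, 0, 0],
    [0, 0, 0, 0, 0, 0],
    [0, 0, 0, 0, 0, 0],
    [0, 0, 0, 0, 0, 0]
  ]
}}

```text
clock: 12.97
tool_pos: [0.6152, 0.1207, 0.1901]
orientation: [180.0, 0.1, -0.0]
force: [-0.4, -0.1, -2.1]
opening: 0.0344
gripper_force: 30.0
```

Run:
```python
from h import *
im=[]
s=snapshot("wrist");im.append(s["frame"][100:400,120:520,::-1])
s=snapshot("side");im.append(cv2.resize(s["frame"][80:260,280:520,::-1],(400,300),interpolation=cv2.INTER_CUBIC))
cv2.imwrite("pics/w5.png",np.hstack(im))
go(.616,.121,.095,0)
```

```text
shift cm [0.08 0.01 9.56] turn deg [-0.  0.  0.] at [0.6152 0.1211 0.1906] [-1.7999e+02  1.0000e-02  4.0000e-02]
```

View pics/w5.png

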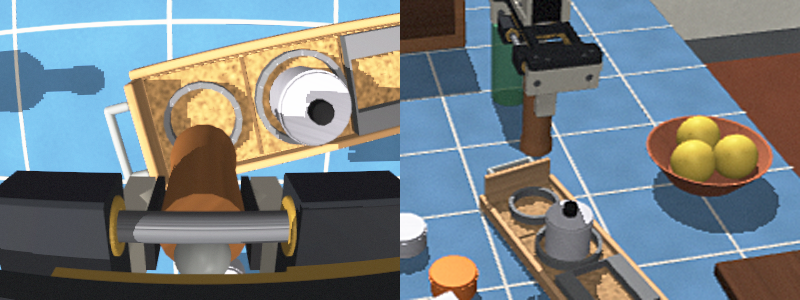

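The mill hangs above the small ring (wrist crop ring centre (201,118), mill axis (203)). Lower.

>>> {"name": "play_rows", "arguments": {
  "plan": [
    [0.1, 0, 2.5, 0, 0, 0],
    [0, 0, 2.5, 0, 0, 0],
    [0, 0, 2, 0, 0, 0],
    [0, 0, 1, 0, 0, 0],
    [0, 0, 0.8, 0, 0, 0],
    [0, 0, 0.7, 0, 0, 0],
    [0, 0, 0, 0, 0, 0],
    [0, 0, 0, 0, 0, 0]
  ]
}}

```text
clock: 13.73
tool_pos: [0.6173, 0.121, 0.0962]
orientation: [-180.0, -0.1, 0.0]
force: [-0.7, -0.7, -0.5]
opening: 0.0343
gripper_force: 30.0
```

>>> {"name": "play_rows", "arguments": {
  "plan": [
    [0, 0, 0, 0, 0, 0],
    [0, 0, 0, 0, 0, 0],
    [0, 0, 0, 0, 0, 0],
    [0, 0, 0, 0, 0, 0],
    [0, 0, 0, 0, 0, 0],
    [0, 0, 0, 0, 0, 0],
    [0, 0, 0, 0, 0, 0],
    [0, 0, -1, 0, 0, 0],
    [0, 0, -2, 0, 0, 0],
    [0, 0, -2.5, 0, 0, 0],
    [0, 0, -2.5, 0, 0, 0],
    [0, 0, -2, 0, 0, 0],
    [0, 0, 0, 0, 0, 0],
    [0, 0, 0, 0, 0, 0]
  ],
  "grip": 7
}}

```text
clock: 14.9
tool_pos: [0.6176, 0.121, 0.1978]
orientation: [-179.9, -0.2, 0.0]
force: [0.3, -0.1, -0.4]
opening: 0.0699
gripper_force: 0.0
```

Run:
```python
from h import *
go(.451,-.076,.16,19.5,True)
go(.451,-.076,.16,-160.5,True)
print(get_obs()["joint_pos"].round(1))
```

```text
shift cm [-22.28  13.01   3.78] turn deg [ -0.1  -0.2 -19.5] at [0.6176 0.121  0.1978] [-1.7991e+02 -1.8000e-01  1.0000e-02]
shift cm [ 22.28 -13.01   3.78] turn deg [-3.000e-01  1.000e-01  1.605e+02] at [0.6176 0.121  0.1978] [-1.7991e+02 -1.8000e-01  1.0000e-02]
[ 28.8  18.1  -9.4   0.  -62.3  61.2]
```

>>> {"name": "play_rows", "arguments": {
  "plan": [
    [0, 0, 0, 0, 0, -6.5],
    [0, 0, 0, 0, 0, -6.5],
    [0, 0, 0, 0, 0, -6.5],
    [-2.2, 1.3, 0, 0, 0, 0],
    [-2.2, 1.3, 0, 0, 0, 0],
    [-2.2, 1.3, 0, 0, 0, 0],
    [-2.2, 1.3, 0, 0, 0, 0],
    [-2.2, 1.3, 0, 0, 0, 0],
    [-2.2, 1.3, 0, 0, 0, 0],
    [-2.2, 1.3, 0, 0, 0, 0],
    [-2.2, 1.3, 0.8, 0, 0, 0],
    [-2.2, 1.3, 1.5, 0, 0, 0],
    [-2.4, 1.3, 1.5, 0, 0, 0],
    [0, 0, 0, 0, 0, 0],
    [0, 0, 0, 0, 0, 0],
    [0, 0, 0, 0, 0, 0]
  ],
  "grip": 5.2
}}

```text
clock: 16.23
tool_pos: [0.4511, -0.0761, 0.1575]
orientation: [180.0, 0.0, 19.5]
force: [-0.0, 0.5, 0.0]
opening: 0.0519
gripper_force: 0.0
```

Run:
```python
from h import *
s=snapshot("wrist");a=s["frame"][100:400,120:520,::-1]
print([(np.round(d["position"],4),d["score"]) for d in spot_point("wrist","tin_oblong")])
b=snapshot("scene")["frame"][180:345,210:430,::-1]
cv2.imwrite("pics/w6.png",np.hstack([a,cv2.resize(b,(400,300),interpolation=cv2.INTER_CUBIC)]))
print({k:s[k] for k in s if k!="frame"})
go(.451,-.076,.045,19.5,True)
```

```text
[(array([ 0.5324, -0.3403,  0.0009]), 0.44)]
{'fx': 371.64829954431775, 'fy': 371.64829954431775, 'cx': 322.5642305041671, 'cy': 236.27115313487118, 'position': array([ 0.51915662, -0.05213234,  0.29724905]), 'attitude': array([ 1.64374678e+02, -2.30987207e-02, -7.05353640e+01])}
shift cm [-0.09  0.02 11.28] turn deg [ 0. -0.  0.] at [ 0.4517 -0.0755  0.1578] [ 1.7999e+02 -3.0000e-02  1.9540e+01]
```

View pics/w6.png

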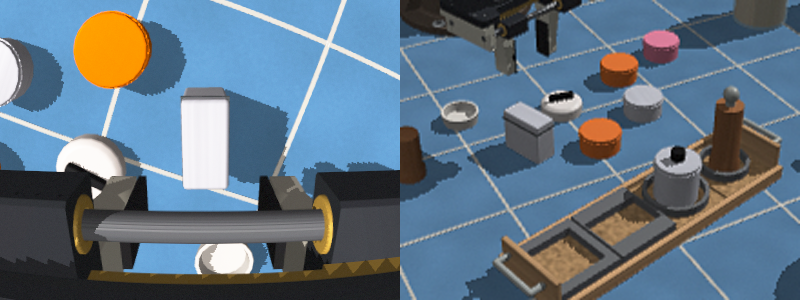

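Tin top centre at full pixel (325,243), edges parallel to the tool. Check finger clearance to the white pot at (212,262).

Run:
```python
from h import *
s=snapshot("wrist")
T=R.from_euler('xyz',[180,0,19.5],degrees=True)
for n,u,v,z in [("tin",325,243,.06),("white right edge",245,264,.015),("white top edge",212,235,.01),("white centre",212,262,.015),("white r low",243,285,.015)]:
    p=fish_z(s,u,v,z);print(n,p,"tool frame mm",(T.inv().apply(p-[.4515,-.0758,.045])*1000).round())
```

```text
tin [ 0.4534 -0.0768  0.06  ] tool frame mm [  1.   2. -15.]
white right edge [ 0.402  -0.0259  0.015 ] tool frame mm [-30. -64.  30.]
white top edge [0.4146 0.0082 0.01  ] tool frame mm [ -7. -91.  35.]
white centre [0.3938 0.0013 0.015 ] tool frame mm [-29. -92.  30.]
white r low [ 0.3832 -0.0293  0.015 ] tool frame mm [-49. -67.  30.]
```

>>> {"name": "play_rows", "arguments": {
  "plan": [
    [0.1, 0.1, 2.5, 0, 0, 0],
    [0, 0, 2.5, 0, 0, 0],
    [0, 0, 2.5, 0, 0, 0],
    [0, 0, 1.6, 0, 0, 0],
    [0, 0, 1.2, 0, 0, 0],
    [0, 0, 1, 0, 0, 0],
    [0, 0, 0, 0, 0, 0],
    [0, 0, 0, 0, 0, 0]
  ]
}}

```text
clock: 17.1
tool_pos: [0.4524, -0.0763, 0.0443]
orientation: [180.0, 0.1, 19.5]
force: [-0.7, -0.2, -0.1]
opening: 0.0521
gripper_force: 0.0
```

>>> {"name": "play_rows", "arguments": {
  "plan": [
    [0, 0, 0, 0, 0, 0],
    [0, 0, 0, 0, 0, 0],
    [0, 0, 0, 0, 0, 0],
    [0, 0, 0, 0, 0, 0],
    [0, 0, 0, 0, 0, 0],
    [0, 0, 0, 0, 0, 0],
    [0, 0, 0, 0, 0, 0],
    [0, 0, 0, 0, 0, 0]
  ],
  "grip": 2.4
}}

```text
clock: 17.77
tool_pos: [0.4528, -0.0765, 0.0452]
orientation: [180.0, -0.1, 19.5]
force: [-1.5, 0.4, 6.4]
opening: 0.0318
gripper_force: 30.0
```

>>> {"name": "play_rows", "arguments": {
  "plan": [
    [0, 0, -1, 0, 0, 0],
    [0, 0, -2, 0, 0, 0],
    [0, 0, -2.5, 0, 0, 0],
    [0, 0, -2.5, 0, 0, 0],
    [0, 0, -2, 0, 0, 0],
    [0, 0, -1, 0, 0, 0],
    [0, 0, 0, 0, 0, 4],
    [0, 0, 0, 0, 0, 7],
    [0, 0, 0, 0, 0, 7],
    [0, 0, 0, 0, 0, 7],
    [0, 0, 0, 0, 0, 7],
    [0, 0, 0, 0, 0, 7],
    [0, 0, 0, 0, 0, 7],
    [0, 0, 0, 0, 0, 7],
    [0, 0, 0, 0, 0, 7],
    [0, 0, 0, 0, 0, 7],
    [0, 0, 0, 0, 0, 7],
    [0, 0, 0, 0, 0, 7],
    [0, 0, 0, 0, 0, 7],
    [0, 0, 0, 0, 0, 4]
  ]
}}

```text
clock: 19.43
tool_pos: [0.4517, -0.0766, 0.1542]
orientation: [180.0, 0.0, -72.9]
force: [0.4, 0.6, -1.1]
opening: 0.032
gripper_force: 30.0
```

Run:
```python
from h import *
go(.656,-.051,.15,-76.5,True)
go(.656,-.051,.15,-76.5)
```

```text
shift cm [  2.28 -20.46   0.42] turn deg [0.  0.  3.6] at [ 0.4517 -0.0766  0.1542] [ 1.7996e+02  2.0000e-02 -7.2910e+01]
shift cm [  3.55 -20.28   0.41] turn deg [0.  0.  3.6] at [ 0.4517 -0.0766  0.1542] [ 1.7996e+02  2.0000e-02 -7.2910e+01]
```

>>> {"name": "play_rows", "arguments": {
  "plan": [
    [0, 0, 0, 0, 0, 3.7],
    [0.2, -1.5, 0, 0, 0, 0],
    [0.3, -2.5, 0, 0, 0, 0],
    [0.3, -2.5, 0, 0, 0, 0],
    [0.3, -2.5, 0, 0, 0, 0],
    [0.3, -2.5, 0, 0, 0, 0],
    [0.3, -2.5, 0, 0, 0, 0],
    [0.3, -2.5, 0, 0, 0, 0],
    [0.2, -2.5, 0, 0, 0, 0],
    [0.1, -1.5, 0, 0, 0, 0],
    [0, 0, 0, 0, 0, 0],
    [0, 0, 0, 0, 0, 0],
    [0, 0, 0, 0, 0, 0]
  ]
}}

```text
clock: 20.52
tool_pos: [0.6558, -0.0502, 0.1538]
orientation: [179.9, 0.0, -76.2]
force: [0.1, -0.2, -1.1]
opening: 0.0316
gripper_force: 30.0
```

Run:
```python
from h import *
s=snapshot("wrist");a=s["frame"][100:400,120:520,::-1]
b=snapshot("side")["frame"][150:330,310:550,::-1]
cv2.imwrite("pics/w7.png",np.hstack([a,cv2.resize(b,(400,300),interpolation=cv2.INTER_CUBIC)]))
for t in ("cup_oblong","cup_square"): print([(np.round(d["position"],4),d["score"]) for d in spot_point("wrist",t)])
go(.656,-.051,.060,-76.5)
```

```text
[(array([ 0.6532, -0.0498,  0.0074]), 0.65)]
[(array([ 0.6772, -0.1329,  0.0094]), 0.79), (array([ 0.4211, -0.237 , -0.004 ]), 0.36)]
shift cm [0.08 0.05 9.49] turn deg [-0.   0.   0.3] at [ 0.6562 -0.0501  0.1549] [-179.99    0.    -76.21]
```

View pics/w7.png

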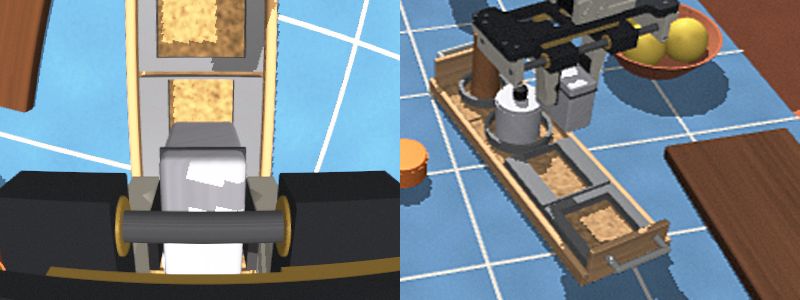

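The tin hangs square over the oblong well (centre columns 203 vs 202). Lower.

>>> {"name": "play_rows", "arguments": {
  "plan": [
    [0, 0, 2.5, 0, 0, 0.3],
    [0, 0, 2.5, 0, 0, 0],
    [0, 0, 2, 0, 0, 0],
    [0, 0, 1, 0, 0, 0],
    [0, 0, 0.8, 0, 0, 0],
    [0, 0, 0.6, 0, 0, 0],
    [0, 0, 0, 0, 0, 0],
    [0, 0, 0, 0, 0, 0]
  ]
}}

```text
clock: 21.38
tool_pos: [0.6573, -0.05, 0.0613]
orientation: [-179.9, -0.0, -76.5]
force: [0.6, 0.7, -2.1]
opening: 0.0318
gripper_force: 30.0
```

>>> {"name": "play_rows", "arguments": {
  "plan": [
    [0, 0, 0, 0, 0, 0],
    [0, 0, 0, 0, 0, 0],
    [0, 0, 0, 0, 0, 0],
    [0, 0, 0, 0, 0, 0],
    [0, 0, 0, 0, 0, 0],
    [0, 0, 0, 0, 0, 0],
    [0, 0, -1, 0, 0, 0],
    [0, 0, -2, 0, 0, 0],
    [0, 0, -2.5, 0, 0, 0],
    [0, 0, -2.5, 0, 0, 0],
    [0, 0, -2, 0, 0, 0],
    [0, 0, 0, 0, 0, 0],
    [0, 0, 0, 0, 0, 0]
  ],
  "grip": 7
}}

```text
clock: 22.47
tool_pos: [0.6577, -0.0499, 0.1629]
orientation: [-179.8, -0.0, -76.5]
force: [0.5, -0.0, -1.1]
opening: 0.0699
gripper_force: 0.0
```

Run:
```python
from h import *
s=snapshot("wrist");print(s["position"])
go(.534,-.343,.165,-84.4,True)
```

```text
[ 0.67364945 -0.12098418  0.30264354]
shift cm [27.97 15.08 -0.37] turn deg [-0.1  0.   7.9] at [ 0.6568 -0.0499  0.1613] [-1.7994e+02  1.0000e-02 -7.6510e+01]
```

>>> {"name": "play_rows", "arguments": {
  "plan": [
    [0, 0, 0, 0, 0, 4],
    [0, 0, 0, 0, 0, 3.9],
    [1.5, 0.8, 0, 0, 0, 0],
    [2.5, 1.3, 0, 0, 0, 0],
    [2.5, 1.3, 0, 0, 0, 0],
    [2.5, 1.3, 0, 0, 0, 0],
    [2.5, 1.4, 0, 0, 0, 0],
    [2.5, 1.4, 0, 0, 0, 0],
    [2.5, 1.4, 0, 0, 0, 0],
    [2.5, 1.4, 0, 0, 0, 0],
    [2.5, 1.4, 0, 0, 0, 0],
    [2.5, 1.4, 0, 0, 0, 0],
    [2.5, 1.2, 0, 0, 0, 0],
    [1.5, 0.8, 0, 0, 0, 0],
    [0, 0, 0, 0, 0, 0],
    [0, 0, 0, 0, 0, 0],
    [0, 0, 0, 0, 0, 0]
  ],
  "grip": 8
}}

```text
clock: 23.93
tool_pos: [0.5334, -0.3433, 0.1598]
orientation: [179.9, 0.0, -84.4]
force: [0.1, 0.3, -0.4]
opening: 0.08
gripper_force: 0.0
```

Run:
```python
from h import *
s=snapshot("wrist");a=s["frame"][100:400,120:520,::-1]
b=snapshot("scene")["frame"][220:355,250:430,::-1]
cv2.imwrite("pics/w8.png",np.hstack([a,cv2.resize(b,(400,300),interpolation=cv2.INTER_CUBIC)]))
print([(np.round(d["position"],4),d["score"]) for d in spot_point("wrist","tin_square")])
go(.534,-.343,.045,-84.4)
```

```text
[(array([ 0.5337, -0.3408, -0.0008]), 0.56)]
shift cm [4.000e-02 1.000e-02 1.153e+01] turn deg [0.  0.  0.1] at [ 0.5341 -0.3426  0.1603] [ 1.7998e+02  1.0000e-02 -8.4320e+01]
```

View pics/w8.png

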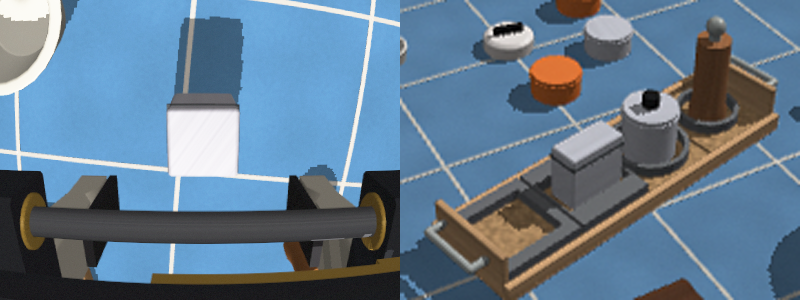

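Square tin top centre (323,240) full-frame, edges aligned; the scene crop shows mill, knob tin and oblong tin seated. Descend.

>>> {"name": "play_rows", "arguments": {
  "plan": [
    [0.3, 0, 2.5, 0, 0, 0],
    [0, 0, 2.5, 0, 0, 0],
    [0, 0, 2.5, 0, 0, 0],
    [0, 0, 1.8, 0, 0, 0],
    [0, 0, 1.2, 0, 0, 0],
    [0, 0, 1, 0, 0, 0],
    [0, 0, 0, 0, 0, 0],
    [0, 0, 0, 0, 0, 0]
  ]
}}

```text
clock: 24.75
tool_pos: [0.5345, -0.3463, 0.0457]
orientation: [180.0, -0.0, -84.4]
force: [0.9, 0.1, -1.3]
opening: 0.0799
gripper_force: 0.0
```

>>> {"name": "play_rows", "arguments": {
  "plan": [
    [0, 0, 0, 0, 0, 0],
    [0, 0, 0, 0, 0, 0],
    [0, 0, 0, 0, 0, 0],
    [0, 0, 0, 0, 0, 0],
    [0, 0, 0, 0, 0, 0],
    [0, 0, 0, 0, 0, 0],
    [0, 0, 0, 0, 0, 0],
    [0, 0, 0, 0, 0, 0],
    [0, 0, 0, 0, 0, 0],
    [0, 0, 0, 0, 0, 0]
  ],
  "grip": 4
}}

```text
clock: 25.58
tool_pos: [0.5342, -0.3465, 0.0459]
orientation: [-180.0, -0.0, -84.4]
force: [-0.8, 1.4, 5.2]
opening: 0.0476
gripper_force: 30.0
```

>>> {"name": "play_rows", "arguments": {
  "plan": [
    [0, 0, -1, 0, 0, 0],
    [0, 0, -2, 0, 0, 0],
    [0, 0, -2.5, 0, 0, 0],
    [0, 0, -2.5, 0, 0, 0],
    [0, 0, -2, 0, 0, 0],
    [0, 0, -2, 0, 0, 0],
    [0, 0, 0, 0, 0, -4],
    [0, 0, 0, 0, 0, -3.9],
    [0, 0, 0, 0, 0, 0],
    [0, 0, 0, 0, 0, 0]
  ]
}}

```text
clock: 26.42
tool_pos: [0.534, -0.3462, 0.1655]
orientation: [180.0, 0.0, -76.6]
force: [1.0, -0.9, -2.5]
opening: 0.0477
gripper_force: 30.0
```

Run:
```python
from h import *
go(.677,-.135,.165,-76.5)
```

```text
shift cm [-17.24 -18.8    0.06] turn deg [ 0.   0.  -0.1] at [ 0.534  -0.3462  0.1655] [ 1.7999e+02  2.0000e-02 -7.6620e+01]
```

>>> {"name": "play_rows", "arguments": {
  "plan": [
    [-1.2, -1.3, 0, 0, 0, 0],
    [-2, -2.2, 0, 0, 0, 0],
    [-2, -2.2, 0, 0, 0, 0],
    [-2, -2.2, 0, 0, 0, 0],
    [-2, -2.2, 0, 0, 0, 0],
    [-2, -2.2, 0, 0, 0, 0],
    [-2, -2.2, 0, 0, 0, 0],
    [-2, -2.2, 0, 0, 0, 0],
    [-2, -2.1, 0, 0, 0, 0],
    [0, 0, 0, 0, 0, 0],
    [0, 0, 0, 0, 0, 0],
    [0, 0, 0, 0, 0, 0]
  ]
}}

```text
clock: 27.42
tool_pos: [0.6764, -0.1351, 0.1648]
orientation: [179.9, 0.0, -76.5]
force: [0.2, -0.6, -1.6]
opening: 0.0476
gripper_force: 30.0
```

Run:
```python
from h import *
s=snapshot("wrist");a=s["frame"][100:400,120:520,::-1]
b=snapshot("side")["frame"][150:330,310:550,::-1]
cv2.imwrite("pics/w9.png",np.hstack([a,cv2.resize(b,(400,300),interpolation=cv2.INTER_CUBIC)]))
go(.677,-.135,.061,-76.5)
```

```text
shift cm [-0.07 -0.1  10.43] turn deg [ 0.   0.  -0.1] at [ 0.6763 -0.1359  0.1653] [ 1.7996e+02  1.0000e-02 -7.6590e+01]
```

View pics/w9.png

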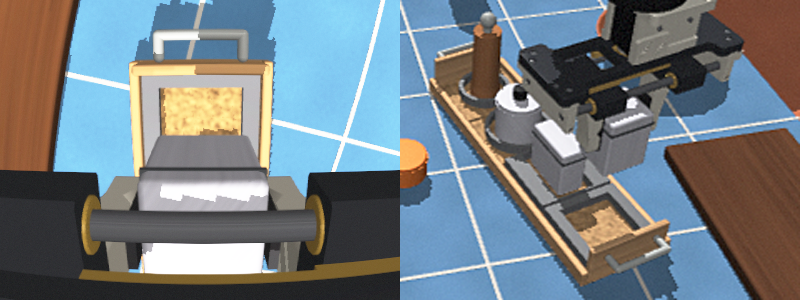

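Aligned with the square well (columns 160–243 vs tin centre 203). Lower, release and retreat.

>>> {"name": "play_rows", "arguments": {
  "plan": [
    [0, -0.1, 2.5, 0, 0, 0],
    [0, 0, 2.5, 0, 0, 0],
    [0, 0, 2.5, 0, 0, 0],
    [0, 0, 1.2, 0, 0, 0],
    [0, 0, 0.9, 0, 0, 0],
    [0, 0, 0.7, 0, 0, 0],
    [0, 0, 0, 0, 0, 0],
    [0, 0, 0, 0, 0, 0]
  ]
}}

```text
clock: 28.18
tool_pos: [0.6783, -0.1353, 0.0633]
orientation: [-179.9, -0.0, -76.5]
force: [0.6, -0.1, -1.2]
opening: 0.0481
gripper_force: 30.0
```

>>> {"name": "play_rows", "arguments": {
  "plan": [
    [0, 0, 0, 0, 0, 0],
    [0, 0, 0, 0, 0, 0],
    [0, 0, 0, 0, 0, 0],
    [0, 0, 0, 0, 0, 0],
    [0, 0, 0, 0, 0, 0],
    [0, 0, 0, 0, 0, 0],
    [0, 0, -1, 0, 0, 0],
    [0, 0, -2, 0, 0, 0],
    [0, 0, -2.5, 0, 0, 0],
    [0, 0, -2.5, 0, 0, 0],
    [0, 0, -2.5, 0, 0, 0],
    [0, 0, -2.5, 0, 0, 0],
    [-2, 0, -2, 0, 0, 0],
    [-2, 0, -2, 0, 0, 0],
    [0, 0, 0, 0, 0, 0],
    [0, 0, 0, 0, 0, 0],
    [0, 0, 0, 0, 0, 0]
  ],
  "grip": 8
}}

```text
clock: 29.6
tool_pos: [0.6682, -0.096, 0.2328]
orientation: [-180.0, 0.0, -76.5]
force: [0.2, -0.1, 0.6]
opening: 0.08
gripper_force: 0.0
```

Run:
```python
from h import *
s=snapshot("wrist");a=cv2.resize(s["frame"][:,:,::-1],(400,300))
s=snapshot("scene");b=s["frame"][180:345,220:440,::-1]
cv2.imwrite("pics/fin.png",np.hstack([a,cv2.resize(b,(400,300),interpolation=cv2.INTER_CUBIC)]))
for c in("scene","wrist","side"):
  if c=="side": snapshot(c)
  for t in "mill tin_wide tin_square tin_oblong stub_mill low_tin".split(): print(c,t,[(np.round(d["position"],3).tolist(),round(d["score"],2)) for d in spot_point(c,t)][:2])
```

```text
scene mill [([0.62, 0.125, 0.014], 0.97)]
scene tin_wide [([0.637, 0.04, 0.01], 0.92), ([0.657, -0.043, 0.014], 0.33)]
scene tin_square [([0.678, -0.131, 0.017], 0.87)]
scene tin_oblong []
scene stub_mill [([0.422, -0.238, 0.004], 0.58)]
scene low_tin [([0.486, 0.006, 0.001], 0.88), ([0.441, 0.107, 0.001], 0.58)]
wrist mill []
wrist tin_wide []
wrist tin_square [([0.68, -0.127, 0.013], 0.81)]
wrist tin_oblong [([0.657, -0.052, 0.012], 0.95)]
wrist stub_mill [([0.425, -0.239, -0.002], 0.6)]
wrist low_tin []
side mill [([0.618, 0.12, 0.014], 0.98)]
side tin_wide [([0.637, 0.035, 0.015], 0.93)]
side tin_square [([0.681, -0.132, 0.019], 0.81)]
side tin_oblong [([0.659, -0.047, 0.01], 0.85)]
side stub_mill [([0.426, -0.237, -0.003], 0.98)]
side low_tin [([0.446, 0.103, 0.001], 0.84), ([0.486, 0.009, 0.001], 0.8)]
```

View pics/fin.png

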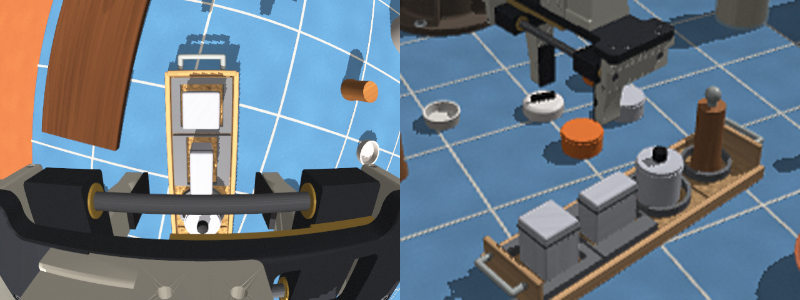

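All four are seated in their cups and upright, and both look-alikes stand at their starting positions. Handing in.

```bash
python3 -c "
from plant import *
print(close_job())"
```

```text
the job is handed in; nothing more can be done
None
```

The job is handed in at about 31 s of the 104 s allowed: the final pictures show the mill, knob tin, oblong tin and square tin upright in their matching cups, with both look-alikes where they started; no verdict came back.

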